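Set the specimen containers in their spill trays

ROBOT

A 6-joint arm with a two-finger parallel gripper is mounted at the origin on the work surface. World frame = base frame: x ahead of the robot, y to its left, z up, the work surface at z = 0. Lengths are in m, angles in rad, forces in N, time in s.
With the tool pointing down it reaches from about 0.35 to 0.775 m from the base axis. Payload 7.3 kg.
Tool frame: the origin (TCP) lies at the centre of the arm's flange, where the gripper is bolted on; the fingertips stand 178 mm ahead of it and the grasp point (between the pads) lies 159 mm ahead of it; z points along the fingers, y is the line along which they close (so a half turn about z gives the same grasp; the last joint's range is limited). The gripper opens to 92 mm and grips with 3 to 60 N. Pads are 19 mm wide; open, the fingers measure 130 mm over their backs; the gripper's body (75 mm by 190 mm) begins 47 mm behind the grasp point.
Start: joints at [-1.319, 0.342, 1.524, -0, 1.275, -0.146], TCP at [0.203, -0.484, 0.405] pointing down, gripper open.
Joint ranges: [-2.53, 2.53], [-0.77, 2.02], [0.04, 2.7], [-1, 4.14], [0.28, 2.66], [-3.11, 3.11]. Speed limits (rad/s): [2.57, 2.57, 3.14, 3.14, 3.14, 3.14].

INTERFACE

Orientations are given as [roll, pitch, yaw] about the fixed x, y, z axes, in that order (R = Rz(yaw) Ry(pitch) Rx(roll)).
In Python, from cell import telemetry, vision, ticket gives the robot as it stands.
- The arm moves only by the shell command python3 -m crank 'ROWS' [FORCE]. ROWS is JSON, a list of rows, each a list of 5 numbers: the gripper command: -1 is shut, 1 is fully open, values between are in proportion, then the shift along the tool's x, y, z in mm, then the turn about the tool's z in rad. In form: [[fingers, dx, dy, dz, roll], ...]. A call has 1 to 12 rows; each row is the pose to reach, as a shift and turn from the pose commanded when the call began, along the tool's axes at that moment; what a row does not reach only later rows make up. A row lasts 1/12 s, in which the tool goes at most 41.7 mm and 7.16 degrees, less where a joint would pass 70% of its speed; a pose out of reach is approached as far as the arm can. A call with a gripper value outside its range is refused whole. The fingers move at their own pace and stop on an object; FORCE is the grip in N (left out, the last holds). Time passes only in rows, so rows that repeat a pose let the fingers close. It gives the time, the measured TCP pose, the force, the opening and the grip force at its end, in the units of the state.
- telemetry.observe(): the state, without advancing time (a new reading comes with each control period).
- vision.read_camera(name): name is "scene" or "top"; returns (picture, depth): 420x560x3 uint8, red, green, blue; 420x560 float32, m along the optical axis (not along the pixel's ray), 0 where there is no reading.
- vision.get_calibration(name): a dict with "camera_matrix" (3x3 intrinsics, pixels), "rvec" (rotation vector, rad) and "tvec" (3), from world to camera coordinates, as OpenCV has them. Camera axes: x right, y down, z forward; pixel columns grow to the right and rows downward; lengths in m; the calibration is good to about 2 mm. A picture is of the moment at which its call begins. get_calibration takes no time and is no camera call.
- ticket.hand_in(): hands the job in; it is judged then, once.
The state is a dict: "time": time; "qpos": joint angles; "qvel": joint speeds; "joint_efforts": joint torques, N m; "tool_pos": TCP position; "tool_rot": TCP orientation; "contact_force": force on the tool from outside, world axes, zero at the start; "torque": the same for the moment, N m; "opening": finger opening in m; "grip_force": force on a finger pad.
Only numpy, scipy, OpenCV 4.12 (cv2) and the standard library are available. Lean on these libraries where they do the work, as an engineer would, in place of code of your own. Each camera call takes 0.05 s, during which the arm holds its last target. There are 200 camera calls.

TASK

Put the four specimen containers away, each in the spill tray made for it: the three round pots in the three round trays, smallest in smallest, middle-sized in middle-sized and largest in largest, and the oblong slide box lengthwise in the oblong tray. Each must end standing upright, flat on its tray's floor; keep the containers upright all the while. Leave the amber bottle and the grey stand where they are.

Things in the scene. Friction and masses are not known exactly. Their poses are not given: they have to be found in the camera images.
- pot_small: The smallest round specimen pot: frosted white body, red screw cap; loose, standing upright on the bench. Diameter 28 mm at the cap (body 3 mm less), 56 mm tall in all, the cap being the top 18 mm. Origin: centre of the underside; z up.
- pot_medium: The middle-sized round specimen pot: frosted white body, red screw cap; loose, standing upright on the bench. Diameter 42 mm at the cap (body 3 mm less), 66 mm tall in all, the cap being the top 18 mm. Origin: centre of the underside; z up.
- pot_large: The largest round specimen pot: frosted white body, red screw cap; loose, standing upright on the bench. Diameter 58 mm at the cap (body 3 mm less), 76 mm tall in all, the cap being the top 20 mm. Origin: centre of the underside; z up.
- slide_box: Oblong closed slide box, white with a grey seam and clasp and a paper label on top; loose, standing on the bench. 80 mm long (its x) by 34 mm wide (its y) by 36 mm high. Origin: centre of the underside; z up. It may lie either way round (half a turn makes no difference).
- tray_small: The smallest round spill tray of white plastic, fixed to the bench, for the smallest pot: inner diameter 48 mm, outer 54 mm, rim 10 mm above the bench, floor 3 mm above the bench. Origin: centre of the underside, at bench height; z up.
- tray_medium: The middle-sized round spill tray of white plastic, fixed to the bench, for the middle-sized pot: inner diameter 64 mm, outer 70 mm, rim 10 mm above the bench, floor 3 mm above the bench. Origin: centre of the underside, at bench height; z up.
- tray_large: The largest round spill tray of white plastic, fixed to the bench, for the largest pot: inner diameter 80 mm, outer 86 mm, rim 10 mm above the bench, floor 3 mm above the bench. Origin: centre of the underside, at bench height; z up.
- tray_box: Oblong spill tray of white plastic, fixed to the bench, for the slide box: inside 100 mm (its x) by 54 mm (its y), outside 106 by 60 mm, rim 10 mm above the bench, floor 3 mm above the bench. Origin: centre of the underside, at bench height; z up.
- bottle: Bystander: amber reagent bottle with a narrow neck and red cap, 48 mm in diameter, 110 mm tall, loose, upright; to be left alone. Origin: centre of the underside; z up.
- stand: Bystander: round solid grey plastic viewing stand, foot 88 mm in diameter, waisted, 34 mm tall, loose; to be left alone. Origin: centre of the underside; z up.
Mind the look-alikes: they are no part of the job. What is shaped like the tray_small but blue, pink or turquoise is not meant.

How it is judged:
By the outcome, as a careful person would: the job done as asked, in the order asked, and still so for the second after the job is handed in, with the robot touching nothing.
It also fails if it takes over 112 s, if anything falls off the work surface, if the arm or the gripper's body presses on something with over 40 N, if the wrist force passes 120 N, or if a joint passes its speed limit or range.

## Working session

There is one attempt and no reset: what is moved stays moved. The work goes in short steps, Python scripts to look and compute and a shell command to move; the robot and the scene stay as the last step left them, time stands still between calls to the robot, and variables do not carry over. Pictures are saved under pics/ and viewed, at most 14 in all, crops included, and the job is handed in when it is done.

```bash
ls; mkdir -p pics
python3 - <<'E'
from cell import telemetry, vision
import cv2,numpy as np
for n in("scene","top"):
    p,d=vision.read_camera(n); cv2.imwrite(f"pics/{n}0.png",p[...,::-1]); np.savez(f"/tmp/{n}0.npz",p=p,d=d)
    c=vision.get_calibration(n); R=cv2.Rodrigues(np.array(c["rvec"],float))[0]; print(n,c["camera_matrix"],(-R.T@np.array(c["tvec"]).ravel()),R.round(2).tolist())
print(telemetry.observe())
E
```

```text
pics
scene [[389.04664119   0.         281.36817534]
 [  0.         389.04664119 213.40194559]
 [  0.           0.           1.        ]] [ 1.20526638 -0.22125814  0.63455877] [[0.29, 0.96, 0.01], [0.61, -0.18, -0.77], [-0.74, 0.23, -0.63]]
top [[413.63138415   0.         277.16553662]
 [  0.         413.63138415 210.5348509 ]
 [  0.           0.           1.        ]] [ 0.33404912 -0.00175762  1.14150316] [[-0.02, -1.0, 0.0], [-0.99, 0.02, -0.16], [0.16, -0.01, -0.99]]
{'time': 0.1, 'qpos': array([-1.31899784e+00,  3.42637062e-01,  1.52490150e+00, -7.91513363e-06,
        1.27542288e+00, -1.46010192e-01]), 'qvel': array([-0.00150512, -0.00239884, -0.00281227, -0.00019016, -0.00037434,
       -0.00149473]), 'joint_efforts': array([ 9.96646049e-04, -4.32002270e+01, -2.44694513e+01,  7.18848361e-02,
        5.26726688e-02, -4.95412087e-05]), 'tool_pos': array([ 0.20336878, -0.48387983,  0.40412958]), 'tool_rot': array([-3.14023732e+00, -1.91659760e-04,  3.97810854e-01]), 'contact_force': array([ 0.03063974, -0.42733414,  0.47352707]), 'torque': array([-0.01177216,  0.07267397, -0.00716645]), 'grip_force': 0.0, 'opening': 0.09180633835075414}
```

View pics/top0.png

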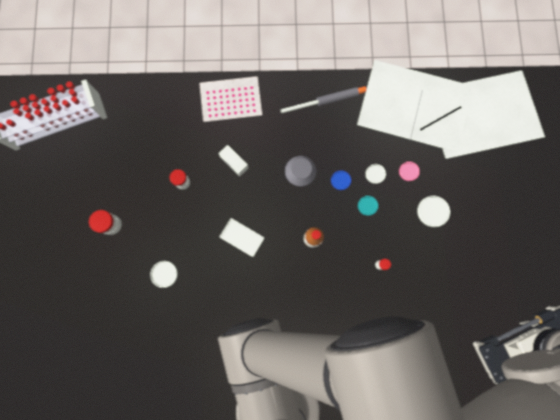

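View pics/scene0.png

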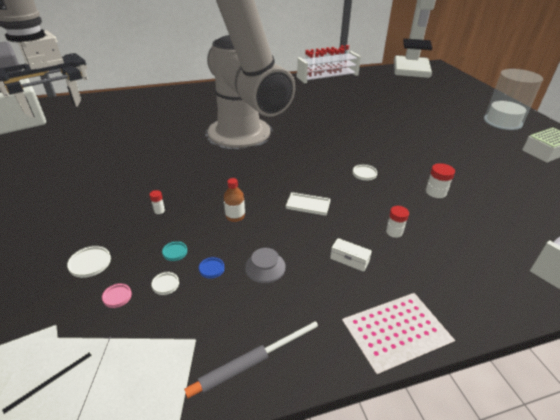

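Top view: the pots are the red caps at (384,265) small, (178,177) medium and (100,222) large, with the box at (233,160). The white trays are at (376,174) small, (164,274) medium, (433,211) large and (242,237) oblong. The bottle is at (313,238) and the stand at (300,170). Scene view: the pots are at (157,200), (398,220) and (441,180), and the box at (351,253). The trays are at (165,283), (365,172), (90,261) and (308,204).

```bash
cat > h.py <<'E'
import cv2,numpy as np
from cell import telemetry,vision
C={}
for n in("scene","top"):
    c=vision.get_calibration(n); R=cv2.Rodrigues(np.array(c["rvec"],float))[0]; t=np.array(c["tvec"],float).reshape(3,1); K=np.array(c["camera_matrix"])
    C[n]=(K,R,t,K@np.hstack([R,t]))
def mask(p,col):
    p=p.astype(int); r,g,b=p[...,0],p[...,1],p[...,2]
    m=(r>110)&(g<70)&(b<80) if col=="red" else p.min(2)>(115)
    return m.astype(np.uint8)
def comp(p,col,px):
    n,l,s,c=cv2.connectedComponentsWithStats(mask(p,col),connectivity=4)
    k=min((i for i in range(1,n) if s[i,4]>8),key=lambda i:np.hypot(*(c[i]-px)))
    return (l==k).astype(np.uint8),c[k],s[k,4]
def ray(n,px,z):
    K,R,t,_=C[n]; px=np.atleast_2d(px).astype(float)
    d=np.c_[px,np.ones(len(px))]@np.linalg.inv(K).T@R; o=(-R.T@t).ravel()
    return (o+d*((z-o[2])/d[:,2])[:,None])[:,:2]
def tri(a,b):
    X=cv2.triangulatePoints(C["top"][3],C["scene"][3],np.array(a,float).reshape(2,1),np.array(b,float).reshape(2,1)).ravel(); return X[:3]/X[3]
def outline(m,n,z):
    c=max(cv2.findContours(m,cv2.RETR_EXTERNAL,cv2.CHAIN_APPROX_NONE)[0],key=len)[:,0]
    return ray(n,c,z)
def go(x,y,z,yaw=None):
    "shift to put the grasp point at x,y,z: tool axes mm, roll"
    from scipy.spatial.transform import Rotation as Ro
    s=telemetry.observe(); T=Ro.from_euler("xyz",s["tool_rot"])
    d=T.inv().apply(np.array([x,y,z+.159])-s["tool_pos"])*1000
    r=None
    if yaw is not None: r=(s["tool_rot"][2]-yaw+np.pi/2)%np.pi-np.pi/2
    print("shift",d.round(1),"roll",r,"yaw",s["tool_rot"][2].round(3),"q6",s["qpos"][5].round(2))
E
python3 - <<'E'
from h import *
P={n:np.load(f"/tmp/{n}0.npz")["p"] for n in("top","scene")}
for nm,col,a,b,z in [("small","red",(384,265),(157,196),.047),("medium","red",(178,177),(398,213),.057),("large","red",(100,222),(441,172),.066),
 ("box","white",(233,160),(351,253),.03),("tS","white",(376,174),(165,283),.008),("tM","white",(164,274),(365,172),.008),("tL","white",(433,211),(90,261),.008),("tB","white",(242,237),(308,204),.008),("bottlecap","red",(316,236),(233,183),.1)]:
    ma,ca,sa=comp(P["top"],col,a); mb,cb,sb=comp(P["scene"],col,b)
    o=outline(ma,"top",z); o2=outline(mb,"scene",z); r=cv2.minAreaRect((o*1000).astype(np.float32))
    bx=cv2.boxPoints(r); e=max(bx[1]-bx[0],bx[2]-bx[1],key=np.hypot and (lambda v:np.hypot(*v)))
    print(nm,"tri",tri(ca,cb).round(4),"top",r[0],r[1],"yaw",round(float(np.arctan2(e[1],e[0])),3),"scene",(o2.max(0)/2+o2.min(0)/2).round(4))
for z in (.034,.02): print("stand",ray("top",(300,171),z))
E
```

```text
small tri [ 0.3672 -0.2886  0.049 ] top (367.3775634765625, -291.17498779296875) (23.674894332885742, 29.05019187927246) yaw -0.062 scene [ 0.3654 -0.2879]
medium tri [0.6104 0.2572 0.0586] top (610.8333129882812, 257.4559020996094) (43.25870895385742, 43.76719284057617) yaw -0.774 scene [0.6078 0.2577]
large tri [0.4936 0.4547 0.067 ] top (493.58245849609375, 455.2965087890625) (62.965641021728516, 58.18974685668945) yaw 1.55 scene [0.4904 0.4554]
box tri [0.6668 0.1122 0.0191] top (663.3644409179688, 111.03744506835938) (87.37435913085938, 39.744422912597656) yaw 0.754 scene [0.6748 0.107 ]
tS tri [ 0.6226 -0.2898  0.0036] top (621.2583618164062, -288.1424560546875) (57.177677154541016, 55.153770446777344) yaw 1.55 scene [ 0.6256 -0.2894]
tM tri [0.3539 0.3036 0.0038] top (353.6638488769531, 301.6554870605469) (73.26761627197266, 69.55757141113281) yaw 1.549 scene [0.3585 0.3021]
tL tri [ 0.5116 -0.4462  0.0029] top (512.3060913085938, -444.2756042480469) (92.55004119873047, 87.39201354980469) yaw 1.55 scene [ 0.5151 -0.4449]
tB tri [0.4498 0.0907 0.0043] top (449.5384521484375, 90.11228942871094) (110.91481018066406, 64.53811645507812) yaw 1.018 scene [0.4523 0.0906]
bottlecap tri [ 0.4433 -0.1058  0.1023] top (443.4087829589844, -107.7873306274414) (23.61607551574707, 24.00450325012207) yaw -0.498 scene [ 0.4422 -0.1026]
stand [[ 0.62593326 -0.07493389]]
stand [[ 0.62962298 -0.07585891]]
```

Run:
```python
from h import *
go(.367,-.290,.11); go(.367,-.290,.046)
z=np.load("/tmp/top0.npz"); d=z["d"]; K,R,t,_=C["top"]
for px,c in(((233,160),.029),((242,237),-.1)):
    m,_,_=comp(z["p"],"white",px)
    vs,us=np.nonzero(m); X=np.c_[us,vs,np.ones(len(us))]@np.linalg.inv(K).T*d[vs,us][:,None]; W=(X-t.ravel())@R
    W=W[W[:,2]>c]; print(len(W),np.percentile(W[:,2],[5,50,95]).round(4),[np.round(q,2) for q in cv2.minAreaRect((W[:,:2]*1000).astype(np.float32))], W[:,:2].mean(0).round(4), np.linalg.svd(W[:,:2]-W[:,:2].mean(0),full_matrices=False)[2][0])
```

```text
shift [ 225.9 -115.2  135.3] roll None yaw 0.398 q6 -0.15
shift [ 225.9 -115.1  199.3] roll None yaw 0.398 q6 -0.15
361 [0.0317 0.0354 0.039 ] [array([524.81,  48.99]), array([390.51,  57.94]), np.float64(23.34)] [0.6613 0.108 ] [-0.89728688 -0.4414479 ]
943 [-0.0013  0.0027  0.0104] [array([424.26,  56.48]), array([202.13,  72.5 ]), np.float64(52.58)] [0.4496 0.0902] [0.54576267 0.8379398 ]
```

```bash
python3 -m crank '[[1,113,-58,68,0],[1,113,-58,68,0],[1,113,-58,68,0],[1,113,-58,68,0],[1,226,-115,135,0],[1,226,-115,135,0],[1,226,-115,135,0],[1,226,-115,135,0],[1,226,-115,135,0],[1,226,-115,135,0]]' 25
python3 - <<'E'
from h import *
for n in("scene",):
    p,d=vision.read_camera(n); cv2.imwrite("pics/s1.png",cv2.resize(p[120:300,60:330,::-1],None,fx=2.5,fy=2.5))
go(.367,-.290,.046)
E
```

```text
time: 0.93
tool_pos: [0.3675, -0.2899, 0.2693]
tool_rot: [-3.14, 0.001, 0.4]
contact_force: [0.3, -0.1, 0.0]
opening: 0.0921
grip_force: 0.0
shift [ 0.1 -0.9 64.9] roll None yaw 0.399 q6 0.34
```

View pics/s1.png

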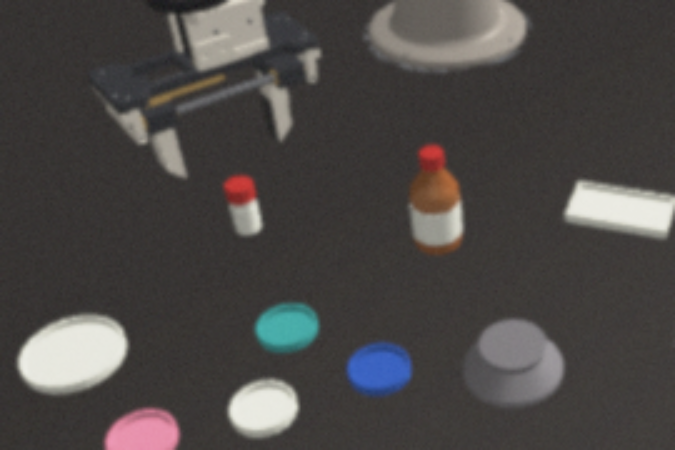

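The open fingers at crop (170,165) and (285,130) straddle the small pot at (243,205), so I descend and grip.

```bash
python3 -m crank '[[1,0,0,32,0],[1,0,0,65,0],[1,0,0,65,0],[-1,0,0,65,0],[-1,0,0,65,0],[-1,0,0,65,0],[-1,0,0,65,0],[-1,0,0,65,0],[-1,0,0,65,0],[-1,0,0,65,0],[-1,0,0,65,0],[-1,0,0,65,0]]' 25;  python3 -m crank '[[-1,0,0,0,0],[-1,0,0,0,0],[-1,0,0,-15,0],[-1,0,0,-30,0],[-1,0,0,-45,0],[-1,0,0,-45,0]]'
python3 - <<'E'
from h import *
go(.6225,-.2885,.096); go(.6225,-.2885,.050)
E
```

```text
time: 1.98
tool_pos: [0.3673, -0.2904, 0.2048]
tool_rot: [3.141, -0.0, 0.398]
contact_force: [-0.0, 0.3, -0.6]
opening: 0.0366
grip_force: 0.0
time: 2.48
tool_pos: [0.3678, -0.291, 0.2519]
tool_rot: [3.137, -0.001, 0.398]
contact_force: [0.5, -0.6, -0.1]
opening: 0.0274
grip_force: 25.0
shift [235.8  96.4  -2.4] roll None yaw 0.398 q6 0.34
shift [235.7  96.2  43.6] roll None yaw 0.398 q6 0.34
```

```bash
python3 -m crank '[[-1,20,8,0,0],[-1,50,20,0,0],[-1,85,35,0,0],[-1,120,49,0,0],[-1,155,63,0,0],[-1,190,78,0,0],[-1,215,88,0,0],[-1,230,94,0,0],[-1,236,96,0,0],[-1,236,96,0,0],[-1,236,96,0,0]]'
python3 - <<'E'
from h import *
P={}
for n in("scene","top"):
    p,d=vision.read_camera(n);P[n]=p; cv2.imwrite(f"pics/{n}2.png",p[...,::-1])
p=cv2.hconcat([cv2.resize(P["scene"][200:340,80:240],None,fx=2.4,fy=2.4),cv2.resize(P["top"][110:250,320:480],None,fx=2.4,fy=2.4)])
cv2.imwrite("pics/c2.png",p[...,::-1])
go(.6225,-.2885,.0495)
E
```

```text
time: 3.4
tool_pos: [0.6212, -0.2874, 0.2486]
tool_rot: [-3.14, 0.002, 0.398]
contact_force: [-0.6, -0.3, 0.1]
opening: 0.0272
grip_force: 25.0
shift [ 1.3  1.3 40.9] roll None yaw 0.397 q6 0.63
```

View pics/c2.png

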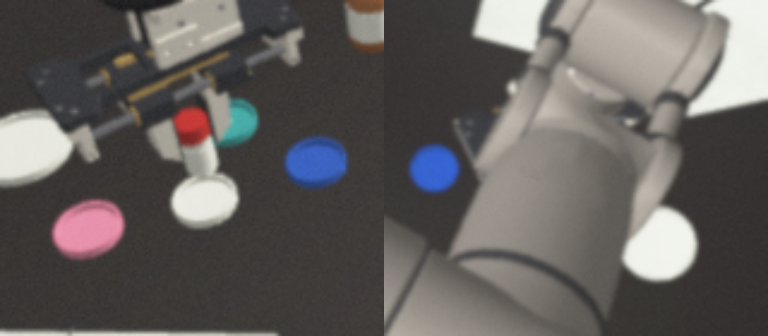

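The pot hangs upright at left crop (197,150), over the white small tray at (205,200). I lower it.

```bash
python3 -m crank '[[-1,1,1,15,0],[-1,1,1,27,0],[-1,1,1,34,0],[-1,1,1,38,0],[-1,1,1,40,0],[-1,1,1,41,0],[-1,1,1,41,0],[-1,1,1,41,0]]'; python3 -m crank '[[1,0,0,0,0],[1,0,0,0,0],[1,0,0,0,0],[1,0,0,0,0],[1,0,0,0,0],[1,0,0,0,0],[1,0,0,-20,0],[1,0,0,-55,0],[1,0,0,-90,0],[1,0,0,-120,0],[1,0,0,-120,0],[1,0,0,-120,0]]'
python3 - <<'E'
from h import *
go(.6105,.2572,.17); go(.6105,.2572,.057)
E
```

```text
time: 4.17
tool_pos: [0.6234, -0.2881, 0.2092]
tool_rot: [3.141, -0.0, 0.398]
contact_force: [0.5, -1.3, -1.2]
opening: 0.0274
grip_force: 25.0
time: 5.17
tool_pos: [0.6235, -0.2882, 0.3314]
tool_rot: [3.137, -0.003, 0.398]
contact_force: [0.2, 0.6, -0.5]
opening: 0.0918
grip_force: 0.0
shift [ 199.3 -507.8    0.9] roll None yaw 0.398 q6 0.63
shift [ 199.  -508.3  113.9] roll None yaw 0.398 q6 0.63
```

```bash
python3 -m crank '[[1,100,-254,0,0],[1,100,-254,0,0],[1,100,-254,0,0],[1,100,-254,0,0],[1,100,-254,0,0],[1,100,-254,0,0],[1,199,-508,0,0],[1,199,-508,0,0],[1,199,-508,0,0],[1,199,-508,0,0],[1,199,-508,0,0],[1,199,-508,0,0]]' 25
python3 - <<'E'
from h import *
go(.6105,.2572,.11)
E
```

```text
time: 6.17
tool_pos: [0.6104, 0.2137, 0.3269]
tool_rot: [-3.141, 0.003, 0.398]
contact_force: [0.8, 0.1, 0.5]
opening: 0.0912
grip_force: 0.0
shift [ 17.1 -40.   57.9] roll None yaw 0.398 q6 1.39
```

```bash
python3 -m crank '[[1,10,-22,0,0],[1,10,-22,0,0],[1,10,-22,0,0]]'
python3 - <<'E'
from h import *
go(.6105,.2572,.057)
P={}
for n in("scene","top"):
    p,d=vision.read_camera(n);P[n]=p
p=cv2.hconcat([cv2.resize(P["scene"][100:310,90:260],None,fx=2.2,fy=2.2),cv2.resize(P["scene"][100:310,330:480],None,fx=2.2,fy=2.2)])
cv2.imwrite("pics/c3.png",p[...,::-1])
E
```

```text
time: 6.42
tool_pos: [0.6112, 0.2373, 0.3268]
tool_rot: [-3.142, 0.003, 0.401]
contact_force: [0.0, -0.5, -0.1]
opening: 0.0917
grip_force: 0.0
shift [  7.5 -18.6 110.7] roll None yaw 0.401 q6 1.42
```

View pics/c3.png

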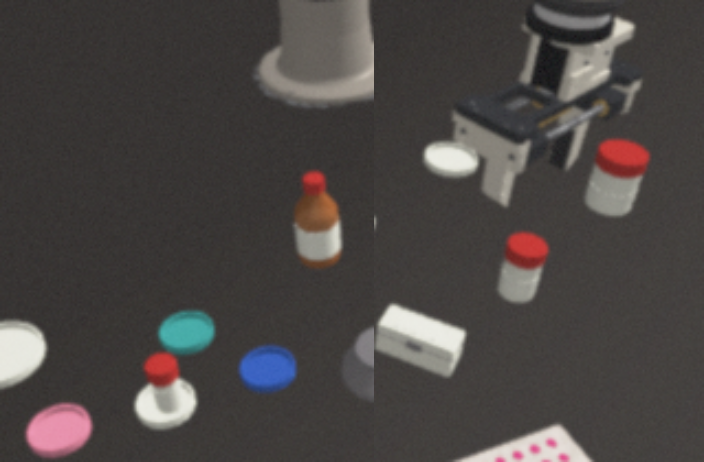

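The small pot stands in its white tray at (165,390). The gripper is close to the medium pot at (525,265), so I go on to it.

```bash
python3 -m crank '[[1,7.5,-18.5,10,0],[1,7.5,-18.5,10,0],[1,7.5,-18.5,45,0],[1,7.5,-18.5,80,0],[1,7.5,-18.5,110,0],[1,7.5,-18.5,110,0],[1,7.5,-18.5,110,0]]';python3 -m crank '[[-1,0,0,0,0],[-1,0,0,0,0],[-1,0,0,0,0],[-1,0,0,0,0],[-1,0,0,0,0],[-1,0,0,0,0],[-1,0,0,0,0],[-1,0,0,0,0],[-1,0,0,0,0],[-1,0,0,0,0]]' 30; python3 -c "
from h import *
go(.3545,.302,.11)"
```

```text
time: 7.1
tool_pos: [0.6115, 0.2543, 0.2175]
tool_rot: [-3.141, 0.004, 0.396]
contact_force: [-0.2, 0.2, 0.3]
opening: 0.0915
grip_force: 0.0
time: 7.93
tool_pos: [0.6116, 0.256, 0.2187]
tool_rot: [3.142, -0.0, 0.398]
contact_force: [0.3, -0.3, 2.2]
opening: 0.0412
grip_force: 30.0
shift [-219.2 -142.   -50.3] roll None yaw 0.398 q6 1.45
```

```bash
python3 -m crank '[[-1,0,0,-15,0],[-1,0,0,-35,0],[-1,-10,-7,-50,0],[-1,-35,-23,-50,0],[-1,-70,-45,-50,0],[-1,-105,-68,-50,0],[-1,-140,-91,-50,0],[-1,-170,-110,-50,0],[-1,-195,-127,-50,0],[-1,-212,-138,-50,0],[-1,-219,-142,-50,0],[-1,-219,-142,-50,0]]'; python3 -m crank '[[-1,0,0,0,0],[-1,0,0,0,0]]'
python3 - <<'E'
from h import *
go(.3545,.302,.0632)
p,d=vision.read_camera("scene")
cv2.imwrite("pics/c4.png",cv2.resize(p[60:260,280:500,::-1],None,fx=2.5,fy=2.5))
E
```

```text
time: 8.93
tool_pos: [0.3534, 0.3022, 0.2689]
tool_rot: [3.141, 0.0, 0.4]
contact_force: [0.3, -0.4, -0.8]
opening: 0.0413
grip_force: 30.0
time: 9.1
tool_pos: [0.3561, 0.302, 0.2688]
tool_rot: [3.141, -0.002, 0.397]
contact_force: [0.3, -0.1, -1.1]
opening: 0.0413
grip_force: 30.0
shift [-1.5 -0.6 46.6] roll None yaw 0.397 q6 1.71
```

View pics/c4.png

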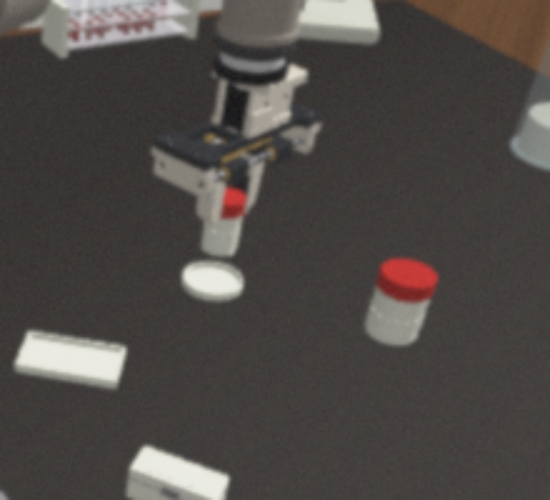

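The medium pot is held upright at (225,230), and its axis points at the medium tray at (212,280). I lower it and release.

```bash
python3 -m crank '[[-1,-1,0,15,0],[-1,-1,0,28,0],[-1,-1,0,37,0],[-1,-1,0,42,0],[-1,-1,0,45,0],[-1,-1,0,46.5,0],[-1,-1,0,46.5,0],[-1,-1,0,46.5,0]]'; python3 -m crank '[[1,0,0,0,0],[1,0,0,0,0],[1,0,0,0,0],[1,0,0,0,0],[1,0,0,0,0],[1,0,0,0,0],[1,0,0,-20,0],[1,0,0,-55,0],[1,0,0,-85,0],[1,0,0,-85,0],[1,0,0,-85,0]]'
python3 - <<'E'
from h import *
go(.4936,.455,.15); go(.4936,.455,.066)
E
```

```text
time: 9.82
tool_pos: [0.354, 0.3017, 0.2225]
tool_rot: [-3.142, -0.001, 0.398]
contact_force: [0.7, -0.0, 0.1]
opening: 0.0413
grip_force: 30.0
time: 10.73
tool_pos: [0.354, 0.3018, 0.3087]
tool_rot: [-3.141, -0.004, 0.398]
contact_force: [-1.2, -0.3, -0.5]
opening: 0.0915
grip_force: 0.0
shift [188.1 -87.1   0.5] roll None yaw 0.398 q6 1.71
shift [187.7 -87.1  84.5] roll None yaw 0.398 q6 1.71
```

```bash
python3 -m crank '[[1,36,-17,0,0],[1,72,-34,0,0],[1,110,-51,0,0],[1,145,-68,0,0],[1,175,-82,0,0],[1,188,-87,0,0],[1,188,-87,0,0],[1,188,-87,0,0],[1,188,-87,0,0]]' 35
python3 - <<'E'
from h import *
go(.4936,.455,.066)
p,d=vision.read_camera("scene")
cv2.imwrite("pics/c5.png",cv2.resize(p[60:260,300:520,::-1],None,fx=2.5,fy=2.5))
E
```

```text
time: 11.48
tool_pos: [0.4926, 0.4539, 0.3057]
tool_rot: [3.141, 0.003, 0.398]
contact_force: [0.6, 0.1, 0.9]
opening: 0.0918
grip_force: 0.0
shift [ 1.6 -0.7 80.7] roll None yaw 0.398 q6 1.8
```

View pics/c5.png

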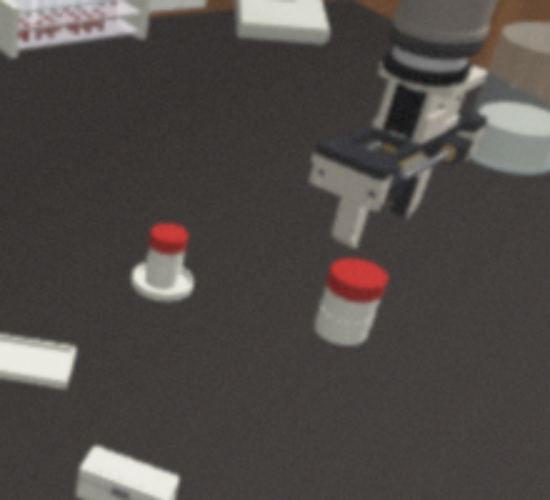

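The medium pot is in its tray at (163,262). The fingers at (348,240) and (405,213) are over the large pot at (355,300).

```bash
python3 -m crank '[[1,1,0,30,0],[1,1,0,60,0],[1,1,0,79,0],[1,1,0,79,0],[1,1,0,79,0],[-1,1,0,79,0],[-1,1,0,79,0],[-1,1,0,79,0],[-1,1,0,79,0],[-1,1,0,79,0],[-1,1,0,79,0],[-1,1,0,79,0]]' 35; python3 -m crank '[[-1,0,0,0,0],[-1,0,0,0,0]]'; python3 -c "
from h import *
go(.513,-.445,.16)"
```

```text
time: 12.53
tool_pos: [0.4946, 0.4549, 0.2288]
tool_rot: [3.141, -0.001, 0.398]
contact_force: [1.0, -1.6, 4.5]
opening: 0.0573
grip_force: 35.0
time: 12.7
tool_pos: [0.4946, 0.4549, 0.2288]
tool_rot: [3.141, -0.001, 0.398]
contact_force: [1.5, -2.6, 5.6]
opening: 0.0573
grip_force: 35.0
shift [-331.5  836.8  -90.4] roll None yaw 0.398 q6 1.8
```

```bash
python3 -m crank '[[-1,0,0,-15,0],[-1,0,0,-40,0],[-1,0,0,-75,0],[-1,0,0,-105,0],[-1,-7,18,-125,0],[-1,-18,46,-130,0],[-1,-31,78,-130,0],[-1,-44,111,-130,0],[-1,-57,144,-130,0],[-1,-70,177,-130,0],[-1,-83,210,-130,0],[-1,-96,243,-130,0]]' 40; python3 -m crank '[[-1,-13,33,0,0],[-1,-26,66,0,0],[-1,-39,99,0,0],[-1,-52,132,0,0],[-1,-65,165,0,0],[-1,-78,198,0,0],[-1,-91,231,0,0],[-1,-104,264,0,0],[-1,-117,297,0,0],[-1,-130,330,0,0],[-1,-143,363,0,0],[-1,-156,396,0,0]]';  python3 -c "
from h import *
go(.513,-.445,.125)"
```

```text
time: 13.7
tool_pos: [0.4994, 0.1925, 0.3576]
tool_rot: [-3.141, 0.001, 0.398]
contact_force: [1.2, -0.1, -1.4]
opening: 0.0572
grip_force: 40.0
time: 14.7
tool_pos: [0.5092, -0.2332, 0.3576]
tool_rot: [-3.14, 0.0, 0.398]
contact_force: [-0.4, 0.4, -1.4]
opening: 0.0579
grip_force: 40.0
shift [-78.6 196.8  73.4] roll None yaw 0.398 q6 0.61
```

```bash
python3 -m crank '[[-1,-13,33,0,0],[-1,-26,66,15,0],[-1,-39,99,30,0],[-1,-52,132,45,0],[-1,-64,160,57,0],[-1,-73,182,66,0],[-1,-78,194,70,0],[-1,-79,198,70,0],[-1,-79,198,70,0],[-1,-79,198,70,0]]';  python3 - <<'E'
from h import *
go(.513,-.445,.0732)
p,d=vision.read_camera("scene")
cv2.imwrite("pics/c6.png",cv2.resize(p[130:330,0:220,::-1],None,fx=2.5,fy=2.5))
E
```

```text
time: 15.53
tool_pos: [0.5136, -0.4441, 0.2882]
tool_rot: [-3.141, -0.0, 0.398]
contact_force: [0.0, -0.4, -1.4]
opening: 0.0569
grip_force: 40.0
shift [-0.9  0.7 56. ] roll None yaw 0.398 q6 0.35
```

View pics/c6.png

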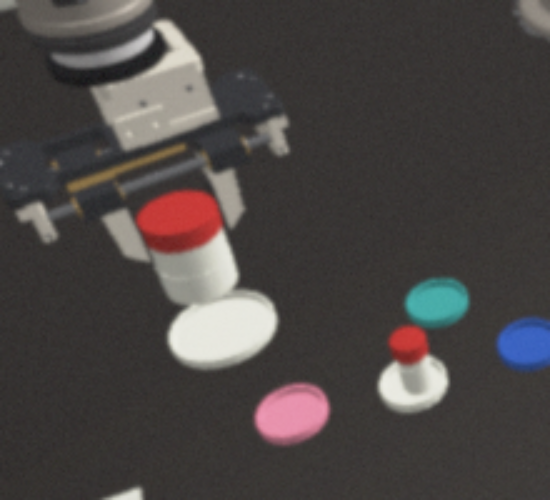

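The large pot is upright at (190,250), with its axis running to about (218,338). The large tray's floor is at (223,334), which is within the fit, so I lower it.

```bash
python3 -m crank '[[-1,-1,1,15,0],[-1,-1,1,30,0],[-1,-1,1,42,0],[-1,-1,1,50,0],[-1,-1,1,54,0],[-1,-1,1,55.5,0],[-1,-1,1,56,0],[-1,-1,1,56,0],[-1,-1,1,56,0]]'; python3 -m crank '[[1,0,0,0,0],[1,0,0,0,0],[1,0,0,0,0],[1,0,0,0,0],[1,0,0,0,0],[1,0,0,-20,0],[1,0,0,-55,0],[1,0,0,-85,0],[1,0,0,-110,0],[1,0,0,-110,0],[1,0,0,-110,0]]'
python3 - <<'E'
from h import *
P={}
for n in("scene","top"):
    p,d=vision.read_camera(n);P[n]=p;np.savez(f"/tmp/{n}7.npz",p=p,d=d)
p=cv2.hconcat([cv2.resize(P["scene"][180:320,30:200],None,fx=2.2,fy=2.2),cv2.resize(P["top"][120:260,200:300],None,fx=3,fy=3)[:308]])
cv2.imwrite("pics/c7.png",p[...,::-1])
E
```

```text
time: 16.33
tool_pos: [0.513, -0.4463, 0.233]
tool_rot: [3.14, -0.0, 0.398]
contact_force: [-0.2, -0.3, -1.1]
opening: 0.0574
grip_force: 40.0
time: 17.25
tool_pos: [0.513, -0.4462, 0.3442]
tool_rot: [3.138, -0.001, 0.398]
contact_force: [-0.3, 1.0, -1.0]
opening: 0.0916
grip_force: 0.0
```

View pics/c7.png

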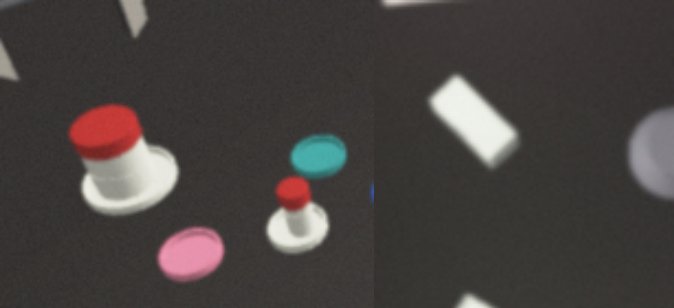

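The large pot stands in its tray at (125,165), and the small one is in its tray. In the top crop the box lies with its long axis from (443,88) to (504,145). I now measure its top face.

Run:
```python
from h import *
P={n:np.load(f"/tmp/{n}7.npz")["p"] for n in("top","scene")}
def face(n,px,th):
    m=(P[n].min(2)>th).astype(np.uint8); nn,l,s,c=cv2.connectedComponentsWithStats(m,connectivity=4)
    k=min((i for i in range(1,nn) if s[i,4]>30),key=lambda i:np.hypot(*(c[i]-px))); return (l==k).astype(np.uint8),c[k]
for th in(150,175,195,210):
    a,ca=face("top",(233,160),th); b,cb=face("scene",(351,250),th)
    out=[]
    for n,m,z in(("top",a,.036),("scene",b,.036)):
        r=cv2.minAreaRect((outline(m,n,z)*1000).astype(np.float32)); bx=cv2.boxPoints(r); e=max(bx[1]-bx[0],bx[2]-bx[1],key=lambda v:np.hypot(*v))
        out+=[np.round(r[0],1).tolist(),np.round(r[1],1).tolist(),round(float(np.arctan2(e[1],e[0])%np.pi),3)]
    print(th,tri(ca,cb).round(4),*out)
go(.662,.110,.185,.79)
```

```text
150 [0.6655 0.1134 0.0285] [663.4, 110.6] [82.5, 37.5] 0.758 [677.7, 104.5] [86.0, 57.9] 0.757
175 [0.6656 0.1129 0.0308] [662.9, 111.6] [79.1, 35.6] 0.758 [670.6, 112.6] [88.3, 41.4] 0.612
195 [0.6653 0.1129 0.0312] [664.0, 111.3] [76.4, 33.6] 0.758 [670.2, 111.2] [81.4, 33.8] 0.761
210 [0.6653 0.1127 0.0317] [662.9, 111.6] [74.9, 31.6] 0.758 [668.1, 111.1] [78.2, 30.3] 0.771
shift [ 353.1 -454.6   -2.4] roll -0.39219710660244167 yaw 0.398 q6 0.34
```

```bash
python3 -c "
from h import *
go(.665,.1115,.185,.76)"; python3 -m crank '[[1,30,-38,0,-0.1],[1,59,-76,0,-0.2],[1,89,-114,0,-0.3],[1,118,-152,0,-0.362],[1,148,-190,0,-0.362],[1,177,-228,0,-0.362],[1,207,-266,0,-0.362],[1,236,-304,0,-0.362],[1,266,-342,0,-0.362],[1,295,-380,0,-0.362],[1,325,-418,0,-0.362],[1,356,-457,0,-0.362]]'; python3 -m crank '[[1,0,0,0,0],[1,0,0,0,0]]'; python3 -c "
from h import *
go(.665,.1115,.07,.76)"
```

```text
shift [ 356.4 -454.8   -2.4] roll -0.36219710660244164 yaw 0.398 q6 0.34
time: 18.35
tool_pos: [0.6428, 0.0387, 0.3402]
tool_rot: [-3.139, 0.002, 0.76]
contact_force: [1.1, 0.1, 0.1]
opening: 0.0918
grip_force: 0.0
time: 18.52
tool_pos: [0.6428, 0.0392, 0.34]
tool_rot: [-3.139, 0.003, 0.764]
contact_force: [-0.3, -1.3, -1.2]
opening: 0.0919
grip_force: 0.0
shift [ 66.3 -36.6 110.9] roll 0.004133434192831409 yaw 0.764 q6 0.75
```

```bash
python3 -m crank '[[1,33,-18,20,0],[1,60,-33,40,0],[1,66,-36.5,70,0],[1,66,-36.5,100,0],[1,66,-36.5,111,0],[1,66,-36.5,111,0],[1,66,-36.5,111,0]]'
python3 - <<'E'
from h import *
go(.665,.1115,.0285,.76)
p,d=vision.read_camera("scene")
cv2.imwrite("pics/c8.png",cv2.resize(p[150:310,250:450,::-1],None,fx=2.7,fy=2.7))
E
```

```text
time: 19.1
tool_pos: [0.6658, 0.1071, 0.2311]
tool_rot: [-3.141, 0.001, 0.758]
contact_force: [0.4, -0.4, 0.7]
opening: 0.0919
grip_force: 0.0
shift [ 2.5 -3.7 43.6] roll -0.001879651765192003 yaw 0.758 q6 0.86
```

View pics/c8.png

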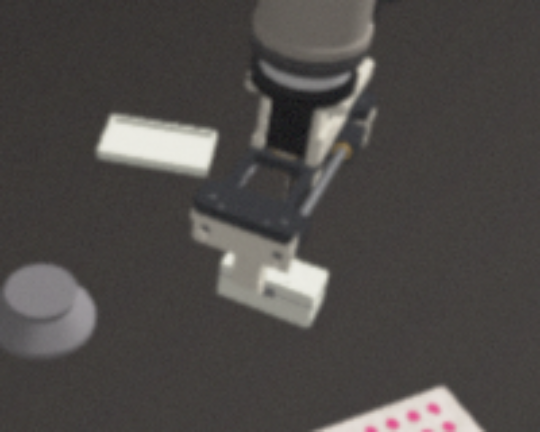

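The front finger at (248,280) lines up with the clasp at (268,292) once its 29 mm stand-off is allowed for. I descend and grip.

```bash
python3 -m crank '[[1,2,-3,15,0],[1,2,-3,30,0],[1,2,-3,42,0],[1,2,-3,42,0],[-1,2,-3,42,0],[-1,2,-3,42,0],[-1,2,-3,42,0],[-1,2,-3,42,0],[-1,2,-3,42,0],[-1,2,-3,42,0],[-1,2,-3,42,0],[-1,2,-3,42,0]]' 35; python3 -m crank '[[-1,0,0,0,0],[-1,0,0,0,0],[-1,0,0,0,0],[-1,0,0,0,0]]'; python3 -c "
from h import *
go(.450,.0905,.08,1.0)"
```

```text
time: 20.15
tool_pos: [0.6651, 0.1121, 0.1893]
tool_rot: [3.141, 0.0, 0.76]
contact_force: [0.2, -0.8, -1.3]
opening: 0.043
grip_force: 0.0
time: 20.48
tool_pos: [0.6652, 0.112, 0.1892]
tool_rot: [3.141, -0.0, 0.76]
contact_force: [0.7, 0.2, 1.0]
opening: 0.0336
grip_force: 35.0
shift [-170.8 -132.6  -49.8] roll -0.24022459306921107 yaw 0.76 q6 0.86
```

```bash
python3 -m crank '[[-1,0,0,-15,0],[-1,0,0,-35,0],[-1,-10,-8,-50,-0.03],[-1,-30,-23,-50,-0.07],[-1,-58,-45,-50,-0.12],[-1,-86,-67,-50,-0.17],[-1,-114,-89,-50,-0.21],[-1,-140,-109,-50,-0.24],[-1,-160,-124,-50,-0.24],[-1,-170,-132,-50,-0.24],[-1,-170,-132,-50,-0.24],[-1,-170,-132,-50,-0.24]]'
python3 - <<'E'
from h import *
go(.450,.0905,.0337,1.0)
p,d=vision.read_camera("scene")
cv2.imwrite("pics/c9.png",cv2.resize(p[100:260,220:420,::-1],None,fx=2.7,fy=2.7))
E
```

```text
time: 21.48
tool_pos: [0.4511, 0.0907, 0.2396]
tool_rot: [3.141, -0.001, 1.0]
contact_force: [1.7, 0.5, -1.2]
opening: 0.0333
grip_force: 35.0
shift [-0.8 -0.8 46.9] roll -0.00030672042302981595 yaw 1.0 q6 0.6
```

View pics/c9.png

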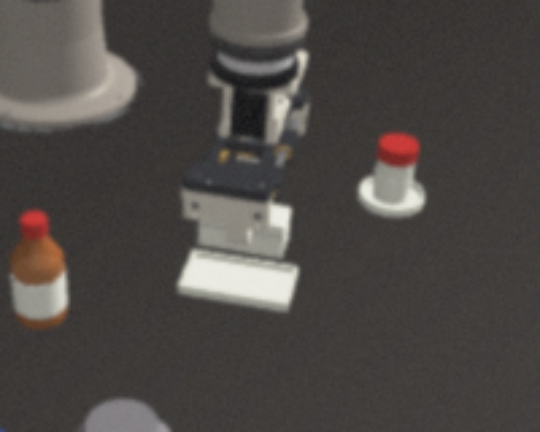

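The box is held at (245,230), parallel to the oblong tray at (238,280) and above it. I lower it.

```bash
python3 -m crank '[[-1,-1,-1,15,0],[-1,-1,-1,28,0],[-1,-1,-1,37,0],[-1,-1,-1,42,0],[-1,-1,-1,45,0],[-1,-1,-1,46.5,0],[-1,-1,-1,46.5,0],[-1,-1,-1,46.5,0]]'; python3 -m crank '[[1,0,0,0,0],[1,0,0,0,0],[1,0,0,0,0],[1,0,0,0,0],[1,0,0,0,0],[1,0,0,0,0],[1,0,0,-20,0],[1,0,0,-55,0],[1,0,0,-95,0],[1,0,0,-135,0],[1,0,0,-175,0],[1,0,0,-210,0]]'; python3 -m crank '[[1,80,0,0,0],[1,80,0,0,0],[1,80,0,0,0]]'
python3 - <<'E'
from h import *
P={n:vision.read_camera(n)[0] for n in("scene","top")}
p=cv2.hconcat([cv2.resize(P["scene"][130:320,40:470],None,fx=1.8,fy=1.8)])
q=cv2.resize(P["top"][120:320,50:480],None,fx=1.8,fy=1.8)[:,:p.shape[1]]
cv2.imwrite("pics/c10.png",cv2.resize(cv2.vconcat([p,q])[...,::-1],None,fx=.84,fy=.84))
E
```

```text
time: 22.2
tool_pos: [0.4498, 0.0904, 0.193]
tool_rot: [3.141, -0.0, 1.0]
contact_force: [-0.9, 0.3, -1.5]
opening: 0.0337
grip_force: 35.0
time: 23.2
tool_pos: [0.4491, 0.0904, 0.4055]
tool_rot: [3.14, -0.001, 1.0]
contact_force: [2.1, -0.2, -1.3]
opening: 0.0919
grip_force: 0.0
time: 23.45
tool_pos: [0.4948, 0.1612, 0.4034]
tool_rot: [3.14, -0.004, 1.002]
contact_force: [-1.0, -0.8, -0.1]
opening: 0.0917
grip_force: 0.0
```

View pics/c10.png

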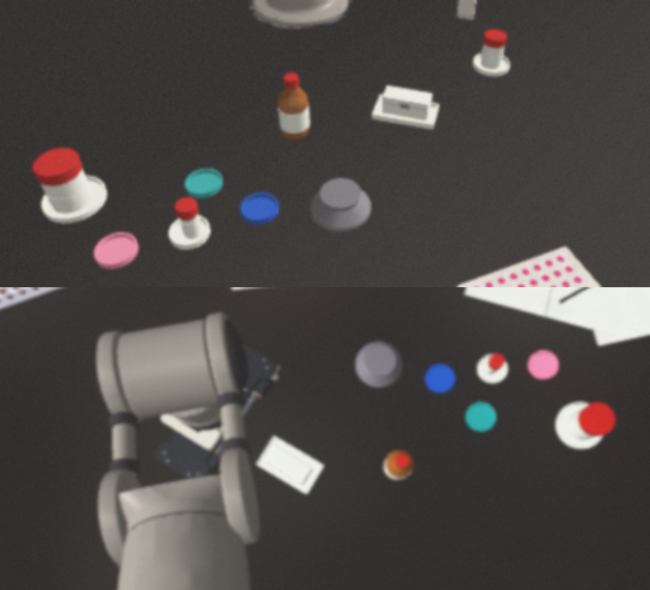

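All four look placed: large (65,190), small (188,225), box (405,105) and medium (492,55) in the scene half. The bottle and stand have not moved. I check cap heights and offsets numerically.

Run:
```python
from h import *
P={n:vision.read_camera(n)[0] for n in("scene","top")}
for nm,a,b,zc in(("S",(379,171),(163,266),.050),("L",(444,207),(77,240),.069)):
    ma,ca,_=comp(P["top"],"red",a); mb,cb,_=comp(P["scene"],"red",b)
    print(nm,tri(ca,cb).round(4),ray("top",ca,zc),ray("scene",cb,zc))
mb,cb,_=comp(P["scene"],"red",(366,155)); print("M",ray("scene",cb,.060))
```

```text
S [ 0.6252 -0.2861  0.0534] [[ 0.62604861 -0.28773937]] [[ 0.62220105 -0.28559892]]
L [ 0.5119 -0.4507  0.0706] [[ 0.51222595 -0.45274209]] [[ 0.51061729 -0.45000651]]
M [[0.34960161 0.30480451]]
```

```bash
python3 -c "
from cell import ticket
print(ticket.hand_in())"
```

```text
the job is handed in; nothing more can be done
None
```

The job is handed in: all three pots and the slide box stand upright in their own trays, and the bottle and stand were left alone (about 24 s of the 112 s used).

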